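# Sweep the red dough stamps through the gate into the wash slot

### The job

Put the three used red dough stamps away for washing: with the fingertips, slide them along the floor of the sorting box, one at a time and in any order, through the gate so that each drops into the slot behind it before the next is brought up to the gate. Do not pick up or lift any stamp, leave the two plain wooden stamps lying flat on the grey floor in front of the gate, and leave everything else on the table where it stands.

Things in the scene. Friction and masses are not known exactly. Their poses are not given: they have to be found in the camera images.
- sorter: Sorting box fixed to the table, 300 mm along its x, 334 mm along its y. Origin under the box at table height; x points from its open near edge towards the gate and slot, y to the left, z up. In these box coordinates (mm): a flat grey floor 100 above the table from x = -150 (open edge, no rim) to +74, between side rims 10 high with inner faces at y = -155 and +155.
- gate (a point): Middle of the gate, at floor level, at x = 68, y = 0 mm of the box; axes as the box. The gate is the one gap, 54 mm wide, in a red wall 16 mm high on the floor at x = 62 to 74 mm. Two red wings, 16 mm high and 8 mm thick, funnel into it from x = 30, y = +-66 mm to the gate's edges. Straight behind the red wall the floor ends and the slot begins.
- slot (a point): Centre of the slot's bottom. The slot is an open-topped pit at x = 74 to 140, y = -60 to 60 mm of the box. Its bottom is 6 mm above the table (94 mm below the grey floor); its other walls rise to 116 mm above the table. A stamp drops in by itself once its centre is well past x = 74 mm.
- red_a_mid (a point): Red dough stamp: red lacquered disc with a flower on its top, 40 mm in diameter, 16 mm thick, about 30 g. The point is its centre, 8 mm above its underside. It starts lying flat on the raised floor of the sorting box.
- red_b_mid (a point): Red dough stamp: red lacquered disc with a flower on its top, 40 mm in diameter, 16 mm thick, about 30 g. The point is its centre, 8 mm above its underside. It starts lying flat on the raised floor of the sorting box.
- red_c_mid (a point): Red dough stamp: red lacquered disc with a flower on its top, 40 mm in diameter, 16 mm thick, about 30 g. The point is its centre, 8 mm above its underside. It starts lying flat on the raised floor of the sorting box.
- plain_a_mid (a point): Plain dough stamp: pale unpainted wooden disc with a flower on its top, 40 mm in diameter, 16 mm thick, about 30 g. The point is its centre, 8 mm above its underside. It starts lying flat on the raised floor of the sorting box.
- plain_b_mid (a point): Plain dough stamp: pale unpainted wooden disc with a flower on its top, 40 mm in diameter, 16 mm thick, about 30 g. The point is its centre, 8 mm above its underside. It starts lying flat on the raised floor of the sorting box.
- mug: Bystander: white mug, 80 mm wide, 90 mm tall. Origin under its centre.
- oil: Bystander: amber oil bottle, 60 mm wide, 190 mm tall. Origin under its centre.
- date_jar: Bystander: amber jar with red lid, 84 mm wide, 110 mm tall. Origin under its centre.
- pastry_brush: Bystander: brush lying on the table; origin under its middle.
- scraper: Bystander: flat steel dough scraper with dark wooden grip, 110 mm wide, 26 mm tall. Origin under its centre.
- bowl: Bystander: steel bowl, 200 mm wide, 75 mm tall. Origin under its centre.
Mind the look-alikes: they are no part of the job. What is shaped like the part that bears red_c_mid but turquoise is not meant.

How it is judged:
On the way, in this order (a step that is already met when the one before it is completed fails the run):
1. one red stamp has dropped into the slot (((x of red_a_mid in the frame of sorter between 0.074 and 0.142 m and y of red_a_mid in the frame of sorter between -0.062 and 0.062 m and z of red_a_mid in the frame of sorter below 0.096 m) or (x of red_b_mid in the frame of sorter between 0.074 and 0.142 m and y of red_b_mid in the frame of sorter between -0.062 and 0.062 m and z of red_b_mid in the frame of sorter below 0.096 m) or (x of red_c_mid in the frame of sorter between 0.074 and 0.142 m and y of red_c_mid in the frame of sorter between -0.062 and 0.062 m and z of red_c_mid in the frame of sorter below 0.096 m))), for 0.2 s.
2. a second red stamp has dropped into the slot ((((x of red_a_mid in the frame of sorter between 0.074 and 0.142 m and y of red_a_mid in the frame of sorter between -0.062 and 0.062 m and z of red_a_mid in the frame of sorter below 0.096 m) and (x of red_b_mid in the frame of sorter between 0.074 and 0.142 m and y of red_b_mid in the frame of sorter between -0.062 and 0.062 m and z of red_b_mid in the frame of sorter below 0.096 m)) or ((x of red_a_mid in the frame of sorter between 0.074 and 0.142 m and y of red_a_mid in the frame of sorter between -0.062 and 0.062 m and z of red_a_mid in the frame of sorter below 0.096 m) and (x of red_c_mid in the frame of sorter between 0.074 and 0.142 m and y of red_c_mid in the frame of sorter between -0.062 and 0.062 m and z of red_c_mid in the frame of sorter below 0.096 m)) or ((x of red_b_mid in the frame of sorter between 0.074 and 0.142 m and y of red_b_mid in the frame of sorter between -0.062 and 0.062 m and z of red_b_mid in the frame of sorter below 0.096 m) and (x of red_c_mid in the frame of sorter between 0.074 and 0.142 m and y of red_c_mid in the frame of sorter between -0.062 and 0.062 m and z of red_c_mid in the frame of sorter below 0.096 m)))), for 0.2 s.
3. the third red stamp has dropped into the slot (x of red_a_mid in the frame of sorter between 0.074 and 0.142 m and y of red_a_mid in the frame of sorter between -0.062 and 0.062 m and z of each of red_a_mid, red_b_mid, red_c_mid in the frame of sorter below 0.096 m and x of red_b_mid in the frame of sorter between 0.074 and 0.142 m and y of red_b_mid in the frame of sorter between -0.062 and 0.062 m and x of red_c_mid in the frame of sorter between 0.074 and 0.142 m and y of red_c_mid in the frame of sorter between -0.062 and 0.062 m), for 0.2 s.
At the end, for the whole second after the job is handed in: All three red stamps are at rest in the slot (centres within its walls, at least 4 mm below the level of the grey floor), and both plain stamps lie at rest, flat, on the grey floor in front of the gate (centres before the gate wall, at x below 62 mm of the box) (all of step 3 and linear speed of each of red_a, red_b, red_c, plain_a, plain_b below 0.02 m/s and x of plain_a_mid in the frame of sorter between -0.16 and 0.062 m and z of plain_a_mid in the frame of sorter between 0.104 and 0.113 m and angle between each of plain_a_mid, plain_b_mid's own z axis and vertical below 0.15 rad and x of plain_b_mid in the frame of sorter between -0.16 and 0.062 m and z of plain_b_mid in the frame of sorter between 0.104 and 0.113 m); the robot touches nothing.
It fails at once if a stamp was lifted more than 12 mm off the floor of the sorting box (z of any of red_a_mid, red_b_mid, red_c_mid, plain_a_mid, plain_b_mid in the frame of sorter above 0.12 m).
It fails at once if two red stamps were brought up between the wings and gate together (both centres still on the floor, less than 45 mm before the gate) (((x of red_a_mid in the frame of sorter between 0.025 and 0.09 m and y of red_a_mid in the frame of sorter between -0.045 and 0.045 m and z of red_a_mid in the frame of sorter above 0.096 m) and (x of red_b_mid in the frame of sorter between 0.025 and 0.09 m and y of red_b_mid in the frame of sorter between -0.045 and 0.045 m and z of red_b_mid in the frame of sorter above 0.096 m)) or ((x of red_a_mid in the frame of sorter between 0.025 and 0.09 m and y of red_a_mid in the frame of sorter between -0.045 and 0.045 m and z of red_a_mid in the frame of sorter above 0.096 m) and (x of red_c_mid in the frame of sorter between 0.025 and 0.09 m and y of red_c_mid in the frame of sorter between -0.045 and 0.045 m and z of red_c_mid in the frame of sorter above 0.096 m)) or ((x of red_b_mid in the frame of sorter between 0.025 and 0.09 m and y of red_b_mid in the frame of sorter between -0.045 and 0.045 m and z of red_b_mid in the frame of sorter above 0.096 m) and (x of red_c_mid in the frame of sorter between 0.025 and 0.09 m and y of red_c_mid in the frame of sorter between -0.045 and 0.045 m and z of red_c_mid in the frame of sorter above 0.096 m))).
It fails at once if a plain stamp left the grey floor (z of any of plain_a_mid, plain_b_mid in the frame of sorter below 0.096 m).
It fails at once if a bystander on the table was moved more than 20 mm (distance of any of mug, oil, date_jar, pastry_brush, scraper, bowl from where it was at the start of the episode above 0.02 m).
It also fails if it takes over 72 s, if anything falls off the work surface, if the arm or the gripper's body presses on something with over 40 N, if the wrist force passes 120 N, or if a joint passes its speed limit or range.

### The arm

A 7-joint arm with a two-finger parallel gripper is mounted at the origin on the work surface. World frame = base frame: x ahead of the robot, y to its left, z up, the work surface at z = 0. Lengths are in m, angles in rad, forces in N, time in s.
With the tool pointing down it reaches from about 0.425 to 0.95 m from the base axis. Payload 4.7 kg.
Tool frame: the origin (TCP) lies between the finger pads; the fingertips stand 25 mm ahead of it and the grasp point (between the pads) lies 6 mm ahead of it; x points along the fingers, z is the direction in which the jaws open and shut, and the axes are right-handed (so a half turn about x gives the same grasp; the last joint's range is limited). The gripper opens to 85 mm and grips with 20 to 120 N. Pads are 22 mm wide; open, the fingers measure 114 mm over their backs; the gripper's body (76 mm by 85 mm) begins 54 mm behind the grasp point. The pads swing forward as they close: fully open they stand 13 mm farther back than shut.
Start: joints at [-1.35, 0.469, -0.049, 1.532, 0.024, 1.141, -0.082], TCP at [0.167, 0.654, 0.223] pointing down, gripper open.
Joint ranges: [-2.59, 2.59], [-0.33, 1.99], [-1.39, 1.29], [0.1, 2.45], [-1.04, 4.18], [0.21, 1.99], [-2.66, 2.66]. Speed limits (rad/s): [2.57, 2.57, 3.14, 3.14, 3.14, 3.14, 3.14].

### API

Orientations are given as a 3x3 rotation matrix whose columns are the frame's x, y, z axes.
In Python, from rig import * gives the robot as it stands. Calls block until the motion is done:
- movep(position, orientation): joint-space move of the TCP to a pose.
- move_l(position, attitude=None, feed=0.15, until_force=None): straight line of the TCP; attitude=None keeps the orientation; feed is the mean speed in m/s. With until_force (N) it stops when the force on the tool has changed by that much, and returns True; else False.
- move_joints(angles): joint-space move.
- command_gripper(opening, newtons=None): finger opening in m; newtons is the grip in N (None keeps the last); returns when the fingers have stopped.
- sleep(seconds).
- inverse_kinematics(position, orientation): joint angles nearest the present ones, or None.
- sense(): the state.
- camera(name): name is "side" or "top"; returns (picture, depth): 480x640x3 uint8, red, green, blue; 480x640 float32, m along the optical axis (not along the pixel's ray), 0 where there is no reading.
- camera_params(name): a dict with "K" (3x3 intrinsics, pixels), "dist" ([k1, k2, p1, p2, k3] as OpenCV has them; the pictures are not rectified), "position" and "rotation" of the camera in the world. Camera axes: x right, y down, z forward; pixel columns grow to the right and rows downward; lengths in m; the calibration is good to about 2 mm. A picture is of the moment at which its call begins. camera_params takes no time and is no camera call.
A pose or a line that the arm cannot do raises Unreachable and nothing moves.
- finish_job(): hands the job in, once; it reports no verdict.
The state is a dict: "time_s": time; "joint_pos": joint angles; "qd": joint speeds; "joint_efforts": joint torques, N m; "position": TCP position; "tcp_rot": TCP orientation; "wrist_force": force on the tool from outside, world axes, zero at the start; "ft_torque": the same for the moment, N m; "finger_gap": finger opening in m.
Only numpy, scipy, OpenCV 4.12 (cv2) and the standard library are available. Lean on these libraries where they do the work, as an engineer would, in place of code of your own. Each camera call takes 0.05 s, during which the arm holds its last target.

## Working session

There is one attempt and no reset: what is moved stays moved. The work goes in short steps, each a Python script; the robot and the scene stay as the last script left them, time stands still between calls to the robot, and variables do not carry over. Pictures are saved under pics/ and viewed, and the job is handed in when it is done.

```bash
mkdir -p pics; ls; python3 - <<'E'
from rig import *
import cv2,numpy as np
for n in("top","side"):
    im,d=camera(n); cv2.imwrite(f"pics/{n}0.png",im[:,:,::-1]); np.savez(f"{n}0.npz",im=im,d=d)
    p=camera_params(n); print(n,p)
s=sense();print(s["time_s"],s["position"],s["tcp_rot"],s["finger_gap"])
E
```

```text
pics
top {'K': array([[498.37985358,   0.        , 319.8150003 ],
       [  0.        , 498.37985358, 240.80564541],
       [  0.        ,   0.        ,   1.        ]]), 'dist': array([-0.09606498,  0.        ,  0.        ,  0.        ,  0.        ]), 'position': array([ 0.32189141, -0.01520503,  1.1330284 ]), 'rotation': array([[-0.01141602, -0.98635078,  0.16426144],
       [-0.99962998,  0.00720142, -0.02623056],
       [ 0.02468962, -0.16450011, -0.98606802]])}
side {'K': array([[608.86720273,   0.        , 320.24568045],
       [  0.        , 608.86720273, 227.22180571],
       [  0.        ,   0.        ,   1.        ]]), 'dist': array([-0.13184715,  0.        ,  0.        ,  0.        ,  0.        ]), 'position': array([-0.07136644, -0.79305282,  0.96124774]), 'rotation': array([[ 0.80650391, -0.41153441,  0.42448896],
       [-0.5908869 , -0.53664347,  0.60238398],
       [-0.02010251, -0.73665   , -0.67597535]])}
0.1 [0.1667178  0.65352227 0.22225887] [[-3.45961928e-04 -9.68965852e-01  2.47194373e-01]
 [-1.74298960e-03  2.47194596e-01  9.68964289e-01]
 [-9.99998421e-01 -9.56324682e-05 -1.77441733e-03]] 0.08540325860573034
```

View pics/top0.png

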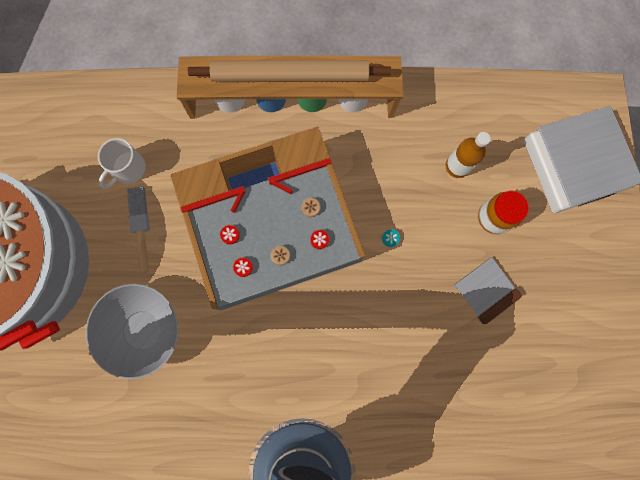

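View pics/side0.png

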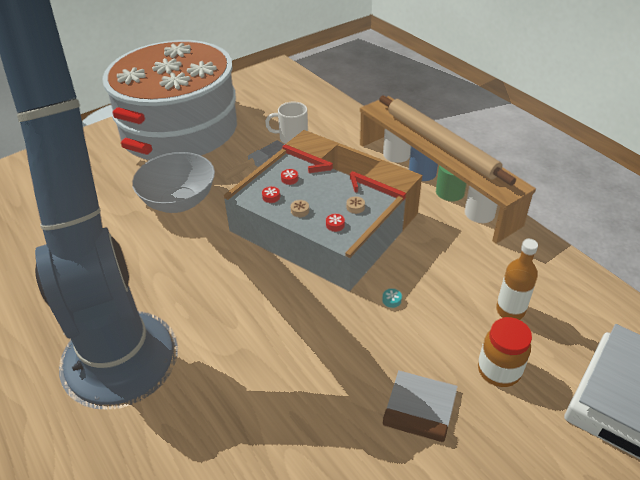

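```bash
cat > h.py <<'E'
import numpy as np,cv2
from rig import *
def cast(n,uv,z,P=None):
    p=P or camera_params(n)
    q=cv2.undistortPoints(np.array(uv,float).reshape(-1,1,2),p["K"],p["dist"]).reshape(-1,2)
    r=np.c_[q,np.ones(len(q))]@np.array(p["rotation"]).T
    c=np.array(p["position"]); return c+r*((z-c[2])/r[:,2])[:,None]
def proj(n,X):
    p=camera_params(n);R=np.array(p["rotation"]).T
    return cv2.projectPoints(np.array(X,float).reshape(-1,3),cv2.Rodrigues(R)[0],-R@np.array(p["position"]),p["K"],p["dist"])[0].reshape(-1,2)
def masks(im):
    h=cv2.cvtColor(im,cv2.COLOR_RGB2HSV);H,S,V=[h[...,i].astype(int) for i in range(3)]
    red=((H<6)|(H>172))&(S>150)&(V>90)
    plain=(H>=8)&(H<=20)&(S>60)&(V>150)
    grey=(S<60)&(V>70)&(V<200)
    return red,plain,grey
E
python3 - <<'E'
from h import *
for n in("top","side"):
    im=np.load(n+"0.npz")["im"]
    a=(im[110:320,150:400] if n=="top" else im[120:300,210:440])
    cv2.imwrite(f"pics/{n}0c.png",cv2.resize(a,None,fx=2.8,fy=2.8,interpolation=cv2.INTER_CUBIC)[:,:,::-1])
    red,plain,grey=masks(im)
    for nm,m in(("red",red),):
        k,l,s,c=cv2.connectedComponentsWithStats(cv2.morphologyEx(m.astype(np.uint8),cv2.MORPH_CLOSE,np.ones((5,5))))
        for i in range(1,k):
            if s[i,4]>60: print(n,nm,s[i],c[i].round(1),cast(n,c[i],.108)[0].round(4))
E
```

```text
top red [268 158  63  36 496] [295.2 174. ] [0.6377 0.0085 0.108 ]
top red [181 186  64  26 486] [216.9 199.3] [0.5832 0.1741 0.108 ]
top red [495 191  34  33 884] [511.3 206.9] [ 0.564  -0.4577  0.108 ]
top red [220 225  19  19 241] [229.4 234.3] [0.5078 0.1463 0.108 ]
top red [311 230  18  19 245] [319.4 239. ] [ 0.4965 -0.0417  0.108 ]
top red [233 258  20  19 254] [242.5 266.9] [0.4392 0.1179 0.108 ]
top red [  0 321  60  29 991] [ 27.7 334.1] [0.301  0.5654 0.108 ]
side red [113 108  31  16 310] [128.3 115.1] [0.3183 0.6406 0.108 ]
side red [121 138  31  16 297] [136.  145.5] [0.2774 0.4909 0.108 ]
side red [283 145  50  27 472] [309.5 159.2] [0.5848 0.1747 0.108 ]
side red [281 169  17  15 208] [289.  176.1] [0.5101 0.1505 0.108 ]
side red [350 171  56  29 479] [374.1 184.6] [0.6437 0.0078 0.108 ]
side red [262 187  18  15 222] [270.4 194. ] [0.4411 0.122  0.108 ]
side red [326 214  18  17 212] [334.5 222.6] [ 0.4967 -0.0392  0.108 ]
side red [ 490  317   42   38 1240] [510.4 335.6] [ 0.5626 -0.4612  0.108 ]
```

View pics/top0c.png

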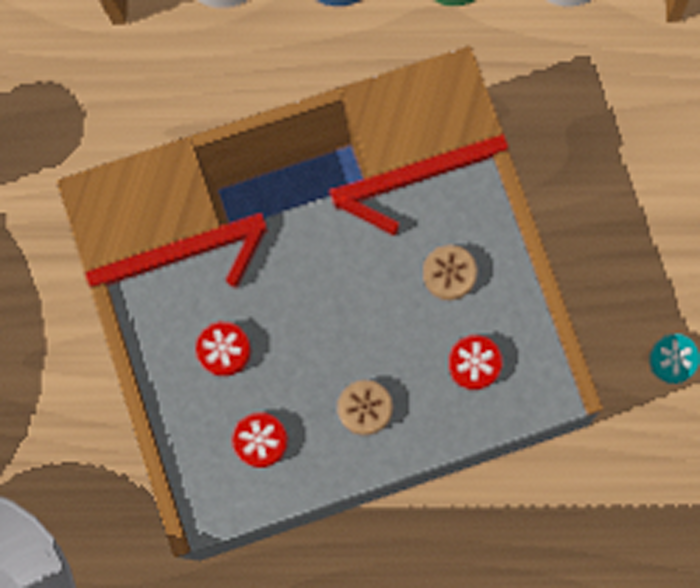

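```bash
python3 - <<'E'
from h import *
uv=np.array([(58,181),(472,48),(178,548),(602,408)])/2.8+[150,110]
B=np.array([(150,167,116),(150,-167,116),(-150,167,110),(-150,-167,110)])/1e3
W=np.vstack([cast("top",u,b[2]) for u,b in zip(uv,B)])[:,:2]
b=B[:,:2];wc=W.mean(0);bc=b.mean(0)
U,S,Vt=np.linalg.svd((b-bc).T@(W-wc));R=(U@Vt).T;t=wc-R@bc
print(R,t,np.degrees(np.arctan2(R[1,0],R[0,0])),(W-(b@R.T+t))*1e3)
np.savez("box.npz",R=R,t=t)
L=[[(62,155,116),(62,27,116),(30,66,116)],[(74,155,116),(74,27,116)],[(62,-155,116),(62,-27,116),(30,-66,116)],[(74,-155,116),(74,-27,116)],
 [(62,155,100),(-150,155,100),(-150,-155,100),(62,-155,100)],[(-150,167,110),(150,167,116),(150,-167,116),(-150,-167,110)],[(74,-60,116),(140,-60,116),(140,60,116),(74,60,116)]]
for n,(x0,y0) in(("top",(150,110)),("side",(210,120))):
    im=np.load(n+"0.npz")["im"]
    a=(im[110:320,150:400] if n=="top" else im[120:300,210:440])
    a=cv2.resize(a,None,fx=2.8,fy=2.8,interpolation=cv2.INTER_CUBIC)[:,:,::-1].copy()
    for l in L:
        l=np.array(l)/1e3; X=np.c_[l[:,:2]@R.T+t,l[:,2]]
        p=((proj(n,X)-[x0,y0]+.5)*2.8).round().astype(np.int32)
        cv2.polylines(a,[p],False,(0,255,0),1)
    cv2.imwrite(f"pics/{n}_ov.png",a)
E
```

```text
[[ 0.94856049 -0.31659596]
 [ 0.31659596  0.94856049]] [0.54911876 0.06753512] 18.45718737366144 [[-2.51860189 -0.69837591]
 [-3.76098687  0.97024777]
 [ 5.76613905 -2.65965405]
 [ 0.51344971  2.38778219]]
```

View pics/top_ov.png

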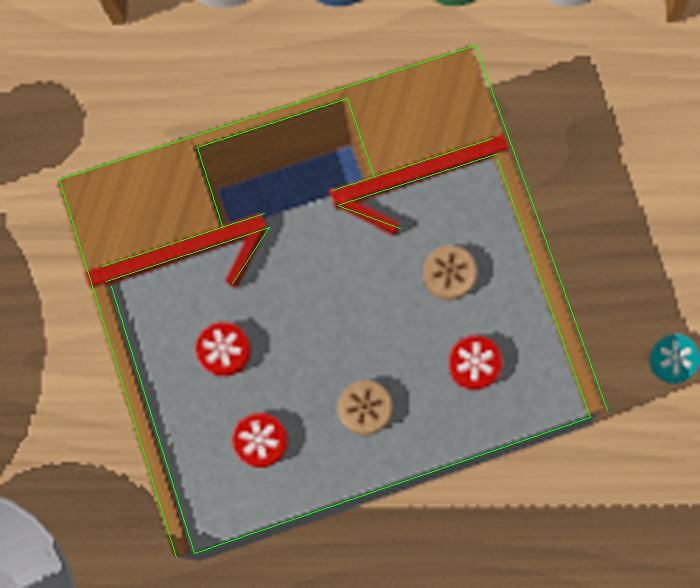

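View pics/side_ov.png

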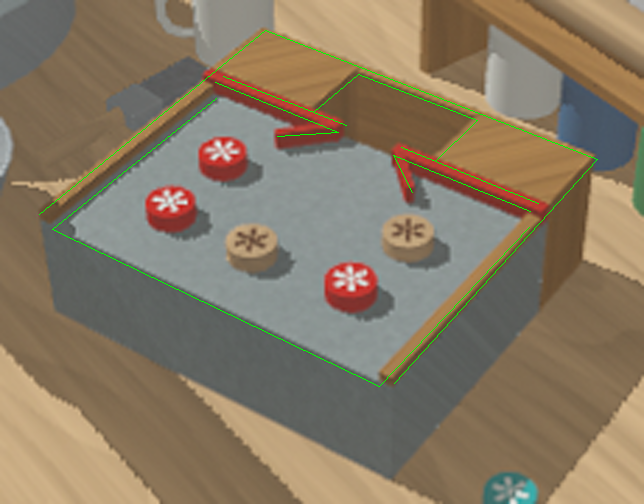

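```bash
cat >> h.py <<'E'
_b=np.load("box.npz");RB=_b["R"];tB=_b["t"]+RB@np.array([0,.0022])
def w2b(X): return (np.array(X)[...,:2]-tB)@RB
def b2w(x): return np.array(x)@RB.T+tB
def stamps(n,im,verbose=False):
    """red/plain stamps in box mm, by colour masks limited to the box floor"""
    red,plain,_=masks(im)
    poly=np.array([(-148,150),(66,150),(66,-150),(-148,-150)])/1e3
    pp=proj(n,np.c_[b2w(poly),np.full(4,.108)]).astype(np.int32)
    fl=np.zeros(im.shape[:2],np.uint8);cv2.fillPoly(fl,[pp],1)
    out=[]
    for nm,m in(("red",red),("plain",plain)):
        m=cv2.morphologyEx((m&(fl>0)).astype(np.uint8),cv2.MORPH_CLOSE,np.ones((5,5)))
        k,l,s,c=cv2.connectedComponentsWithStats(m)
        for i in range(1,k):
            if 120<s[i,4]<420 and max(s[i,2:4])<27 and min(s[i,2:4])>10:
                q=w2b(cast(n,c[i],.108))[0]*1e3
                out.append((nm,q.round(1).tolist(),int(s[i,4])))
    return out
def att(phi):
    """tool down, jaws across push direction phi (rad, box frame)"""
    d=RB@np.array([np.cos(phi),np.sin(phi)])
    x=np.array([0,0,-1.]);z=np.array([-d[1],d[0],0]);y=np.cross(z,x)
    R=np.c_[x,y,z]
    cur=np.array(sense()["tcp_rot"])
    if R[:,2]@cur[:,2]<0: R=np.c_[x,-y,-z]
    return R
E
python3 - <<'E'
from h import *
for n in("top","side"):
    for s in stamps(n,np.load(n+"0.npz")["im"]): print(n,s)
for x in(-150,-130,-110,-90):
  for y in (100,60,20,-60,-100):
    r=[]
    for phi in(-40,-20,0,40):
        for z in (.128,.17):
            r.append(int(inverse_kinematics(np.r_[b2w(np.array([x,y])/1e3),z],att(np.radians(phi))) is not None))
    print(x,y,b2w(np.array([x,y])/1e3).round(3),r)
E
```

```text
top ('red', [-14.2, 85.5], 241)
top ('red', [-84.5, -89.2], 245)
top ('red', [-88.3, 80.4], 254)
top ('plain', [-12.4, -92.6], 277)
top ('plain', [-89.5, 0.1], 277)
side ('red', [-10.7, 88.8], 208)
side ('red', [-85.2, 83.7], 222)
side ('red', [-83.5, -86.9], 212)
side ('plain', [-5.1, -86.7], 177)
side ('plain', [-82.0, 7.1], 180)
-150 100 [0.374 0.117] [1, 1, 1, 1, 1, 1, 1, 1]
-150 60 [0.387 0.079] [1, 1, 1, 1, 1, 1, 1, 1]
-150 20 [0.4   0.041] [1, 1, 1, 1, 1, 1, 1, 1]
-150 -60 [ 0.425 -0.035] [1, 1, 1, 1, 1, 1, 1, 1]
-150 -100 [ 0.438 -0.073] [1, 1, 1, 1, 1, 1, 1, 1]
-130 100 [0.393 0.123] [1, 1, 1, 1, 1, 1, 1, 1]
-130 60 [0.406 0.085] [1, 1, 1, 1, 1, 1, 1, 1]
-130 20 [0.419 0.047] [1, 1, 1, 1, 1, 1, 1, 1]
-130 -60 [ 0.444 -0.028] [1, 1, 1, 1, 1, 1, 1, 1]
-130 -100 [ 0.457 -0.066] [1, 1, 1, 1, 1, 1, 1, 1]
-110 100 [0.412 0.13 ] [1, 1, 1, 1, 1, 1, 1, 1]
-110 60 [0.425 0.092] [1, 1, 1, 1, 1, 1, 1, 1]
-110 20 [0.438 0.054] [1, 1, 1, 1, 1, 1, 1, 1]
-110 -60 [ 0.463 -0.022] [1, 1, 1, 1, 1, 1, 1, 1]
-110 -100 [ 0.476 -0.06 ] [1, 1, 1, 1, 1, 1, 1, 1]
-90 100 [0.431 0.136] [1, 1, 1, 1, 1, 1, 1, 1]
-90 60 [0.444 0.098] [1, 1, 1, 1, 1, 1, 1, 1]
-90 20 [0.457 0.06 ] [1, 1, 1, 1, 1, 1, 1, 1]
-90 -60 [ 0.482 -0.016] [1, 1, 1, 1, 1, 1, 1, 1]
-90 -100 [ 0.495 -0.054] [1, 1, 1, 1, 1, 1, 1, 1]
```

```bash
python3 - <<'E'
from h import *
z=np.load("side0.npz");d=z["d"];p=camera_params("side")
for uv in [(168,65),(110,75),(228,70),(168,95),(60,300),(40,100),(170,50),(200,165)]:
    q=cv2.undistortPoints(np.array([[uv]],float),p["K"],p["dist"])[0,0]
    D=d[uv[1],uv[0]];print(uv,(p["position"]+p["rotation"]@(np.r_[q,1]*D)).round(3))
s=sense();P0=np.array(s["position"])
print(P0)
for zz in(.3,.38,.45):
    print(zz,inverse_kinematics(np.r_[P0[:2],zz],s["tcp_rot"]), inverse_kinematics(np.r_[b2w([-.02,.05]),zz],att(np.radians(-82))))
E
```

```text
(168, 65) [0.461 0.652 0.204]
(110, 75) [0.321 0.73  0.191]
(228, 70) [0.585 0.547 0.189]
(168, 95) [0.399 0.525 0.192]
(60, 300) [-0.053 -0.05   0.254]
(40, 100) [0.041 0.083 0.518]
(170, 50) [0.503 0.728 0.206]
(200, 165) [0.394 0.384 0.056]
[0.1667178  0.65352227 0.22225887]
0.3 [-1.35221803  0.42006934 -0.04567195  1.43187141  0.01933414  1.29186672
 -0.07826868] [-0.72689572  0.16263589  0.50188573  1.80573766 -0.08386513  1.19419103
  0.26207797]
0.38 [-1.35614911  0.39046568 -0.04104244  1.30053353  0.0156929   1.45268117
 -0.07497027] [-0.76206173  0.11512935  0.52967796  1.67664755 -0.05931698  1.36583102
  0.23857647]
0.45 [-1.36081446  0.38396786 -0.03579646  1.15967423  0.01337861  1.59994732
 -0.07262791] [-0.79239069  0.09644165  0.56094195  1.54485379 -0.05132808  1.51507816
  0.23108123]
```

```bash
cat >> h.py <<'E'
ZP,ZT=.130,.170
def tcp(c,phi,back): return (np.array(c)-back*np.array([np.cos(phi),np.sin(phi)]))/1e3
def push(c0,c1,phi=None,over=0,feed=.09,adv=29.5,hi=None,gap=.014):
    """push disc from c0 to c1 (box mm)"""
    c0=np.array(c0,float);c1=np.array(c1,float)
    if phi is None: phi=np.arctan2(*(c1-c0)[::-1])
    A=att(phi)
    a=b2w(tcp(c0,phi,adv+12)); b=b2w(tcp(c1,phi,adv-over))
    if hi: movep(np.r_[a,hi],A)
    movep(np.r_[a,ZT],A)
    if abs(sense()["finger_gap"]-gap)>.002: command_gripper(gap)
    print("down hit",move_l(np.r_[a,ZP],feed=.12,until_force=8))
    print("push hit",move_l(np.r_[b,ZP],feed=feed,until_force=15),"f",np.round(sense()["wrist_force"],1))
    e=np.array(sense()["position"])[:2]
    r=e-(RB@np.array([np.cos(phi),np.sin(phi)]))*.012
    move_l(np.r_[r,ZP],feed=.15); move_l(np.r_[r,ZT],feed=.2)
    print("tcp end box",(w2b(e)*1e3).round(1),"t",sense()["time_s"])
def look(tag):
    for n in("top","side"):
        im,_=camera(n);cv2.imwrite(f"pics/{n}_{tag}.png",im[:,:,::-1])
        print(n,stamps(n,im))
E
python3 - <<'E'
from h import *
s=sense();P=np.array(s["position"]);
move_l(np.r_[P[:2],.38],feed=.3)
command_gripper(.014)
push([-12.5,87],[0,1],hi=.38)
print(sense()["finger_gap"])
look("1")
E
```

```text
down hit False
push hit False f [ 0.3  0.5 -0.2]
tcp end box [-4.3 31. ] t 6.6833
0.014164317491304682
top [('red', [-84.6, -89.0], 243), ('plain', [-89.5, -0.2], 281)]
side [('red', [54.0, 58.9], 162), ('red', [-10.8, 88.9], 207), ('red', [-85.2, 83.8], 222), ('red', [-83.6, -86.9], 214), ('plain', [-82.0, 7.1], 180)]
```

View pics/side_1.png

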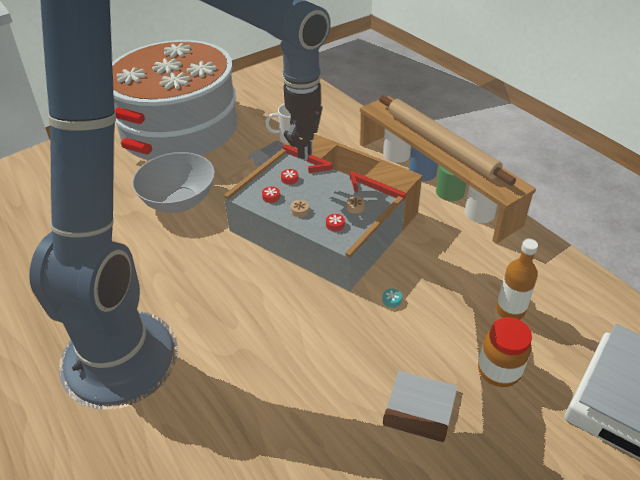

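View pics/top_1.png

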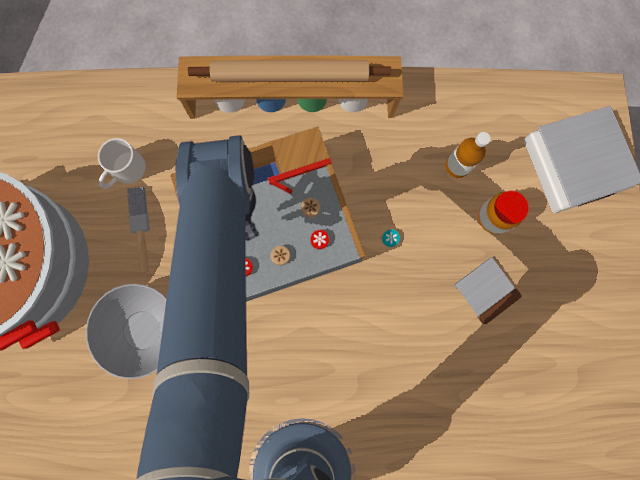

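```bash
python3 - <<'E'
from h import *
s=sense();p=np.array(s["position"]);print(p,w2b(p),np.array(s["tcp_rot"]).round(2),s["joint_pos"])
for n in("top","side"): print(n,proj(n,[p,p-[0,0,.025],p+[0,0,.1]]))
im,d=camera("side");cv2.imwrite("pics/s2.png",cv2.resize(im[60:240,210:440],None,fx=3,fy=3)[:,:,::-1])
P=camera_params("side")
for uv in[(300,120),(302,140),(305,152),(295,60)]:
    q=cv2.undistortPoints(np.array([[uv]],float),P["K"],P["dist"])[0,0]
    print(uv,(P["position"]+P["rotation"]@(np.r_[q,1]*d[uv[1],uv[0]])).round(3))
E
```

```text
[0.52866712 0.10815314 0.1694877 ] [-0.00654011  0.04280356] [[-0.   -0.45  0.89]
 [-0.    0.89  0.45]
 [-1.    0.   -0.  ]] [-0.63223956  0.31998366  0.4371152   1.93523341 -0.16776414  0.92253606
  0.35365819]
top [[244.05573085 218.21790112]
 [245.59800366 220.80244099]
 [237.03745058 206.44723814]]
side [[305.34831882 160.03860758]
 [305.75519305 169.14965099]
 [303.62715483 121.31665252]]
(300, 120) [0.507 0.089 0.291]
(302, 140) [0.532 0.122 0.214]
(305, 152) [0.519 0.094 0.203]
(295, 60) [0.5   0.085 0.428]
```

View pics/s2.png

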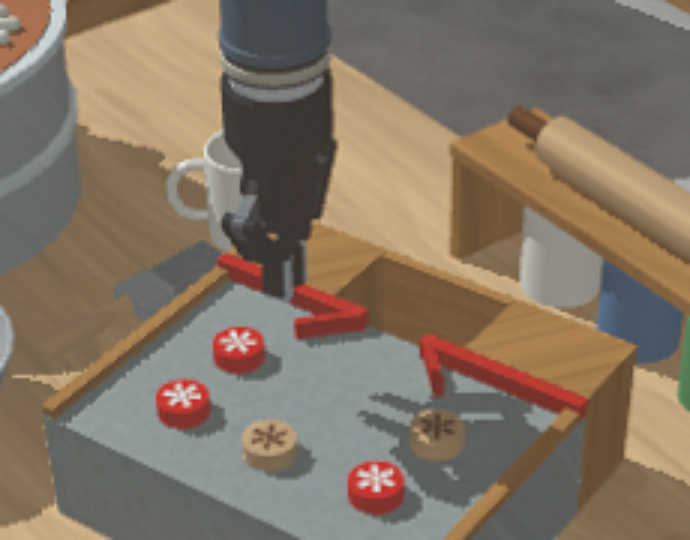

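```bash
python3 - <<'E'
from h import *
im,d=camera("side");P=camera_params("side")
for v in range(140,164,2):
    r=[]
    for u in(298,301,303,305,308):
        q=cv2.undistortPoints(np.array([[(u,v)]],float),P["K"],P["dist"])[0,0]
        X=P["position"]+P["rotation"]@(np.r_[q,1]*d[v,u]); r.append(str((w2b(X)*1e3).round(0).tolist()+[int(X[2]*1e3)]))
    print(v,*r)
E
```

```text
140 [-52.0, 24.0, 255] [108.0, 142.0, 119] [-24.0, 33.0, 236] [-21.0, 30.0, 235] [1.0, 39.0, 219]
142 [-53.0, 24.0, 251] [-41.0, 25.0, 243] [-26.0, 32.0, 232] [-23.0, 29.0, 232] [4.0, 41.0, 211]
144 [-49.0, 27.0, 242] [-39.0, 27.0, 237] [-26.0, 32.0, 227] [-23.0, 29.0, 226] [1.0, 39.0, 209]
146 [-51.0, 26.0, 238] [-39.0, 27.0, 231] [-26.0, 32.0, 222] [-22.0, 30.0, 220] [2.0, 41.0, 202]
148 [-46.0, 30.0, 229] [-41.0, 26.0, 228] [-23.0, 35.0, 214] [-19.0, 32.0, 213] [1.0, 40.0, 198]
150 [-26.0, 46.0, 206] [-24.0, 40.0, 207] [-21.0, 36.0, 207] [-19.0, 33.0, 207] [-1.0, 38.0, 195]
152 [-27.0, 46.0, 202] [-24.0, 40.0, 202] [-25.0, 34.0, 205] [-18.0, 34.0, 201] [-0.0, 39.0, 188]
154 [-861.0, -622.0, 961] [-26.0, 38.0, 199] [-24.0, 35.0, 199] [-19.0, 34.0, 196] [2.0, 41.0, 181]
156 [-26.0, 47.0, 190] [-27.0, 38.0, 194] [-23.0, 36.0, 193] [-17.0, 35.0, 189] [65.0, 90.0, 118]
158 [-25.0, 49.0, 183] [-23.0, 41.0, 185] [-25.0, 35.0, 189] [-17.0, 36.0, 184] [67.0, 92.0, 110]
160 [59.0, 116.0, 99] [61.0, 108.0, 102] [-17.0, 41.0, 176] [-20.0, 34.0, 181] [65.0, 91.0, 106]
162 [54.0, 112.0, 98] [57.0, 106.0, 99] [56.0, 99.0, 102] [60.0, 96.0, 101] [64.0, 90.0, 101]
```

The finger tips appear about 30 mm higher in the depth image than the stated geometry gives, so the first push passed above the stamp. I'll touch the free floor here to calibrate the height.

```bash
python3 - <<'E'
from h import *
p=np.array(sense()["position"])
f0=np.array(sense()["wrist_force"])
h=move_l([p[0],p[1],.085],feed=.03,until_force=4)
s=sense();q=np.array(s["position"]);print(h,q,np.array(s["wrist_force"])-f0,s["finger_gap"],s["time_s"])
im,_=camera("side");cv2.imwrite("pics/s3.png",cv2.resize(im[60:240,210:440],None,fx=3,fy=3)[:,:,::-1])
move_l([q[0],q[1],q[2]+.006],feed=.05)
E
```

```text
True [0.52856131 0.10818166 0.09228101] [-0.75868915 -0.01118024  3.73992515] 0.013944479428995939 9.15
```

View pics/s3.png

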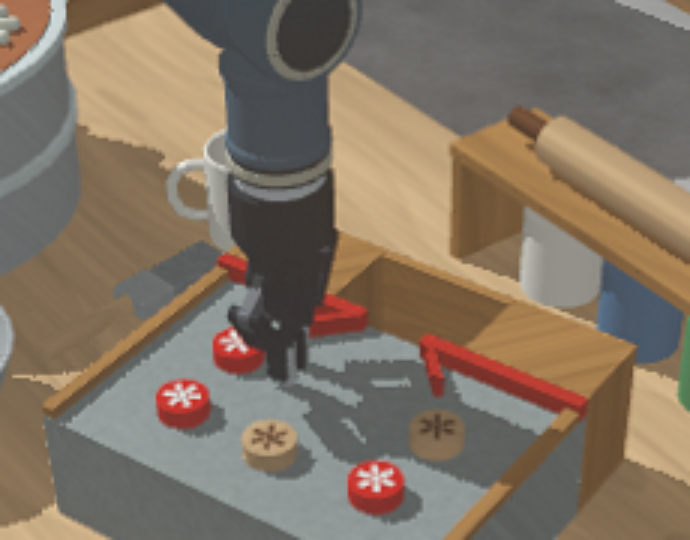

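```bash
sed -i 's/^ZP,ZT=.*/ZP,ZT=.0975,.137/' h.py; python3 - <<'E'
from h import *
p=np.array(sense()["position"])
move_l([p[0],p[1],ZT],feed=.2)
push([-12.5,87],[0,1])
look("4")
E
```

```text
down hit False
push hit False f [-0.6  0.8  0.4]
tcp end box [-4.3 30.9] t 12.5917
top [('red', [-1.3, -0.1], 225), ('red', [-84.6, -89.1], 243), ('plain', [-89.4, -0.2], 280)]
side [('red', [0.2, 1.7], 179), ('red', [-85.3, 83.8], 221), ('red', [-83.0, -87.0], 220), ('plain', [-82.0, 7.1], 180)]
```

View pics/side_4.png

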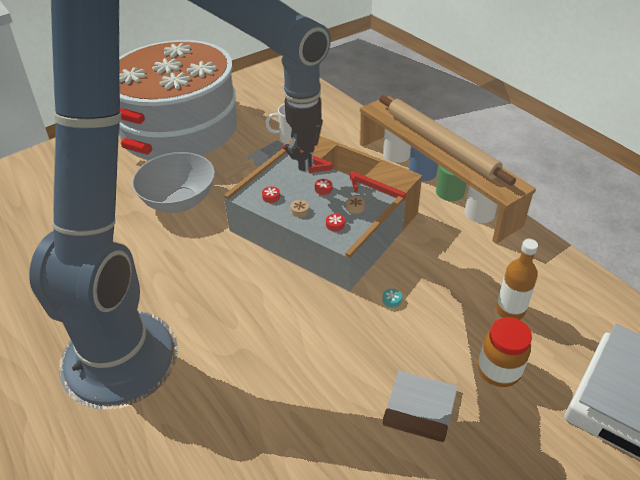

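Red A is now in front of the gate at about (0, 1) mm, side picture pixel (323, 186). Next push is through the gate.

```bash
python3 - <<'E'
from h import *
push([0,.8],[92,0.3],phi=0)
look("5")
E
```

```text
down hit False
push hit False f [-0.  -0.2 -0.8]
tcp end box [61.9  0.2] t 16.325
top [('red', [-84.7, -89.1], 242), ('plain', [-12.7, -92.7], 285), ('plain', [-90.8, -8.0], 147)]
side [('red', [-85.3, 83.8], 221), ('red', [-83.5, -86.9], 212), ('plain', [-5.3, -86.7], 178), ('plain', [-82.0, 7.1], 180)]
```

View pics/side_5.png

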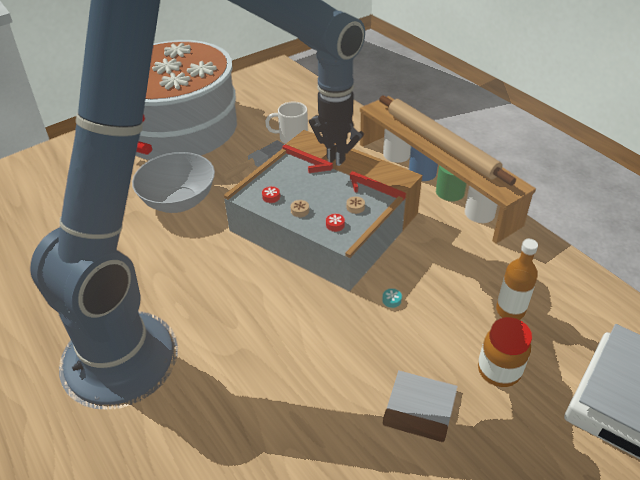

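View pics/top_5.png

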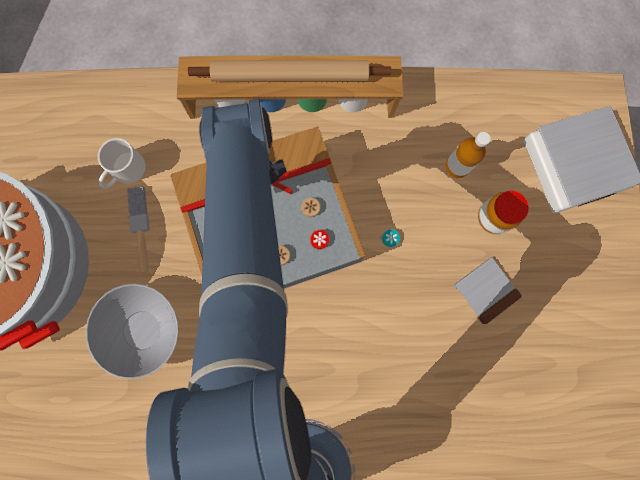

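A has left the floor, with no red at the gate in the side view. Next is B; I'll stop before its gate push so I can see the slot.

```bash
python3 - <<'E'
from h import *
push([-87,82],[0,0.5])
look("6")
im=cv2.imread("pics/top_6.png");cv2.imwrite("pics/t6c.png",cv2.resize(im[110:320,150:400],None,fx=2.8,fy=2.8))
E
```

```text
down hit False
push hit False f [-0.4 -0.3  0.3]
tcp end box [-21.8  21.1] t 20.0333
top [('red', [-84.9, -89.0], 240), ('plain', [-89.4, -0.2], 280)]
side [('red', [2.4, 3.4], 217), ('red', [-83.4, -87.0], 216), ('plain', [-82.0, 7.1], 180)]
```

View pics/t6c.png

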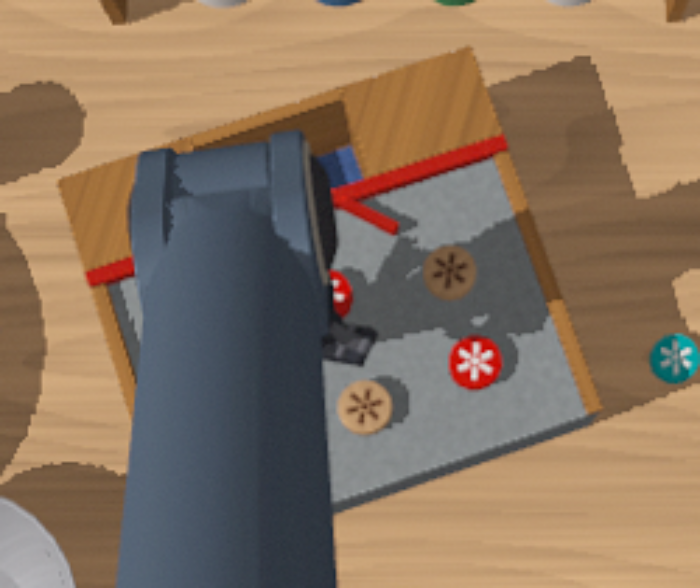

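```bash
python3 -c "
import cv2
im=cv2.imread('pics/side_6.png');cv2.imwrite('pics/s6c.png',cv2.resize(im[120:260,230:430],None,fx=3.5,fy=3.5))"
```

```text
(no output)
```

View pics/s6c.png

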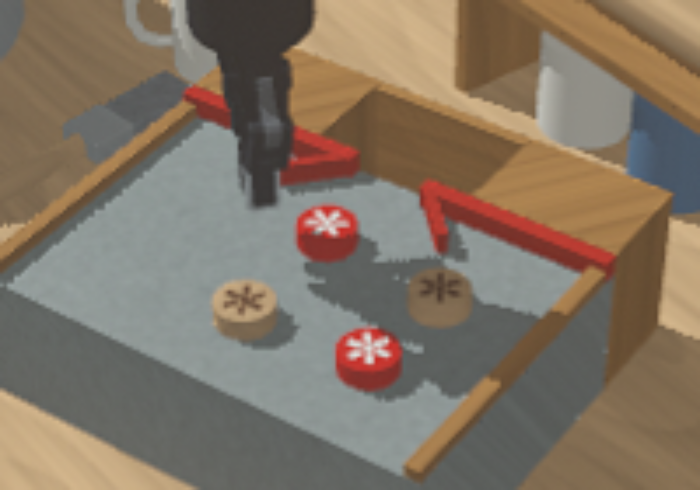

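Gate is clear, so A dropped. B sits in front of it at crop pixel (327, 232). I'll push B through, then bring up C.

```bash
python3 - <<'E'
from h import *
push([1,1.3],[92,0.3],phi=0)
look("7")
im=cv2.imread('pics/side_7.png');cv2.imwrite('pics/s7c.png',cv2.resize(im[120:260,230:430],None,fx=3.5,fy=3.5))
E
```

```text
down hit False
push hit False f [ 0.2 -0.2 -0.4]
tcp end box [61.9  0.2] t 23.25
top [('red', [-84.7, -89.1], 243), ('plain', [-12.7, -92.7], 285), ('plain', [-90.6, -6.9], 166)]
side [('red', [-83.5, -86.9], 212), ('plain', [-5.3, -86.7], 178), ('plain', [-82.0, 7.1], 180)]
```

View pics/s7c.png

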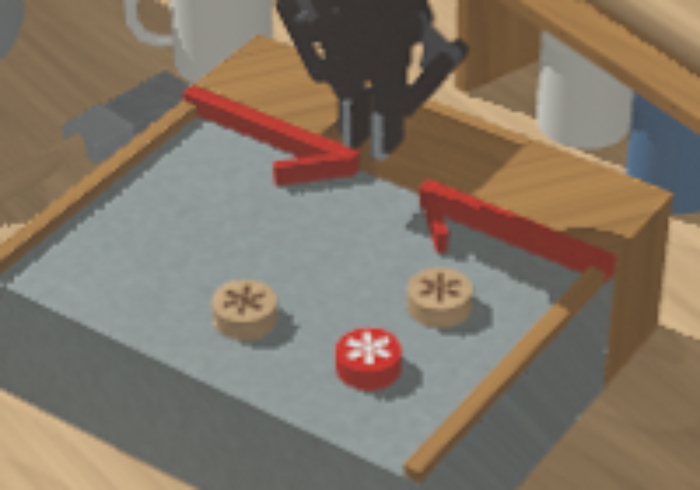

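B has gone through, the gate is clear and both plain stamps are where they were. Now C.

```bash
python3 - <<'E'
from h import *
push([-84,-88],[0,-0.5])
look("8")
im=cv2.imread('pics/side_8.png');cv2.imwrite('pics/s8c.png',cv2.resize(im[120:260,230:430],None,fx=3.5,fy=3.5))
E
```

```text
down hit False
push hit False f [-0.2 -0.5  1.1]
tcp end box [-20.8 -22.2] t 26.9333
top []
side [('red', [-2.6, -0.7], 140), ('plain', [-82.0, 7.1], 180)]
```

View pics/s8c.png

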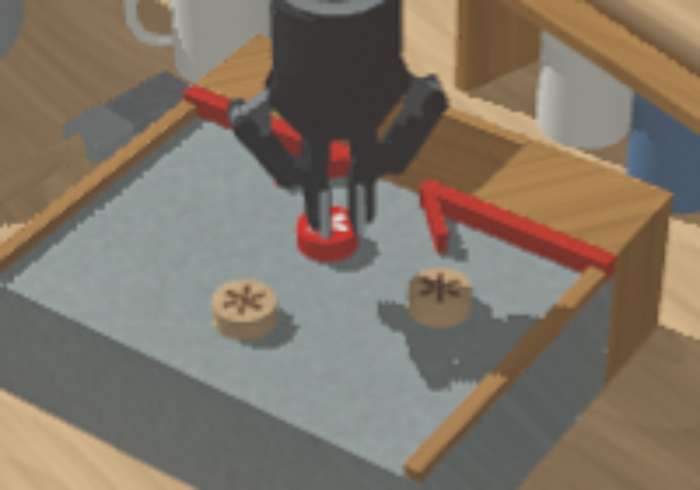

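C is at the same place B was, crop pixel (327, 234). I'll push it through, then move the arm clear and check.

```bash
python3 - <<'E'
from h import *
push([0.5,.5],[92,0.3],phi=0)
p=np.array(sense()["position"]);move_l([p[0],p[1],.33],feed=.3)
movep([.45,-.35,.38],np.array(sense()["tcp_rot"]))
look("9"); print(sense()["time_s"])
im=cv2.imread('pics/side_9.png');a=cv2.resize(im[120:260,230:430],(400,280))
im=cv2.imread('pics/top_9.png');b=cv2.resize(im[120:320,160:400],(400,333))
c=np.zeros((333,800,3),np.uint8);c[:280,:400]=a;c[:,400:]=b;cv2.imwrite('pics/c9.png',c)
E
```

```text
down hit False
push hit False f [ 0.5 -0.3  0.1]
tcp end box [61.9  0.2] t 30.1833
top [('plain', [-12.4, -92.5], 248), ('plain', [-89.2, 0.1], 270)]
side [('plain', [-5.0, -86.7], 176), ('plain', [-82.0, 7.1], 180)]
32.7667
```

View pics/c9.png

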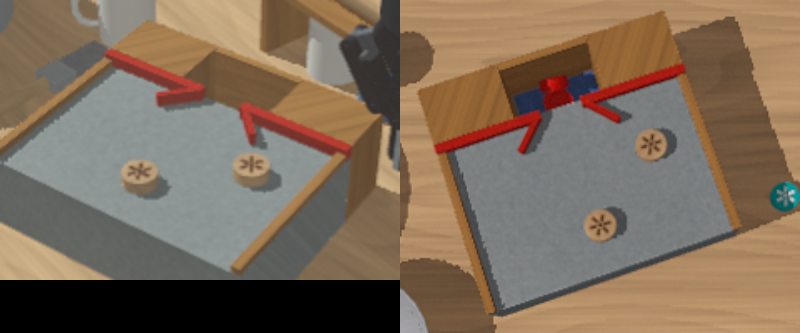

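View pics/top_9.png

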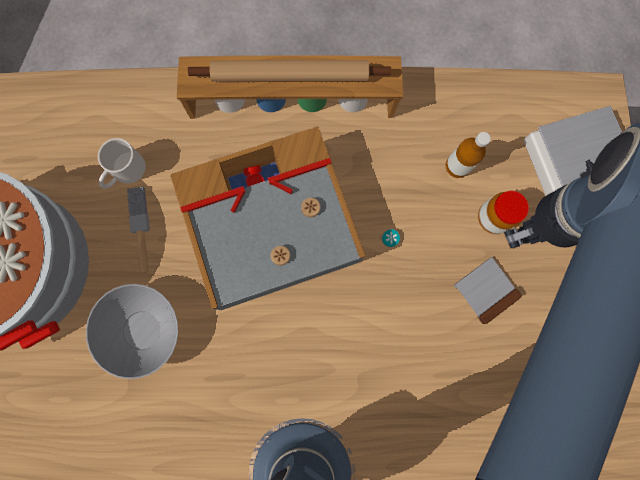

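```bash
python3 - <<'E'
from h import *
im,d=camera("top");P=camera_params("top");red,_,_=masks(im)
v,u=np.nonzero(red[160:190,225:285]);v+=160;u+=225
q=cv2.undistortPoints(np.c_[u,v].astype(float).reshape(-1,1,2),P["K"],P["dist"]).reshape(-1,2)
X=P["position"]+(np.c_[q,np.ones(len(q))]*d[v,u][:,None])@P["rotation"].T
b=w2b(X)*1e3
k=(b[:,0]>78)|(X[:,2]<.085)
for r in np.c_[b,X[:,2]*1e3][k].round(0).astype(int)[::3]: print(r.tolist(),end=" ")
print(); 
cv2.imwrite("pics/slot.png",cv2.resize(im[140:200,210:300],None,fx=8,fy=8)[:,:,::-1])
im2,_=camera("top"); print(np.abs(im2[150:200,220:290].astype(int)-im[150:200,220:290]).max(),sense()["time_s"])
E
```

```text
[140, -14, 24] [131, -20, 43] [133, -8, 42] [126, -15, 58] [142, 5, 23] [130, -1, 51] [124, -8, 61] [123, -14, 59] [141, 13, 26] [126, 6, 63] [123, -1, 66] [122, -7, 62] [122, -13, 56] [128, 15, 58] [125, 8, 61] [124, 2, 59] [121, -4, 59] [119, -11, 58] [120, -17, 50] [126, 14, 55] [121, 7, 63] [120, 1, 62] [119, -6, 58] [118, -12, 54] [118, -18, 48] [123, 12, 57] [120, 6, 60] [117, -1, 60] [116, -7, 57] [114, -13, 56] [127, 17, 42] [120, 11, 56] [117, 4, 60] [115, -2, 58] [113, -8, 59] [121, 16, 51] [119, 9, 52] [113, 3, 61] [112, -3, 58] [110, -10, 58] [118, 14, 53] [114, 8, 56] [111, 1, 60] [123, -5, 17] [119, -11, 23] [115, 13, 53] [113, 6, 51] [121, 0, 19] [114, -6, 34] [117, -13, 18] [122, 12, 21] [120, 5, 21] [113, -1, 36] [111, -8, 35] [113, -14, 22] [121, 13, 17] [111, 4, 38] [110, -3, 36] [108, -9, 34] [104, -16, 39] [119, 16, 19] [112, 9, 33] [109, 2, 34] [107, -4, 36] [105, -11, 34] [101, -17, 41] [115, 14, 22] [109, 7, 34] [105, 1, 37] [104, -6, 35] [102, -12, 35] [99, -18, 36] [108, 15, 36] [107, 8, 32] [104, 2, 36] [100, -5, 39] [99, -11, 36] [96, -18, 40] [106, 15, 37] [104, 9, 35] [101, 2, 39] [99, -4, 35] [97, -11, 36] [104, 16, 35] [102, 10, 35] [99, 3, 36] [97, -3, 36] [101, 17, 38] [99, 10, 37] [97, 4, 36] [100, 18, 33] [97, 11, 36] [96, 16, 36] [110, 41, 0] [107, 45, 7] 
21 32.8667
```

View pics/slot.png

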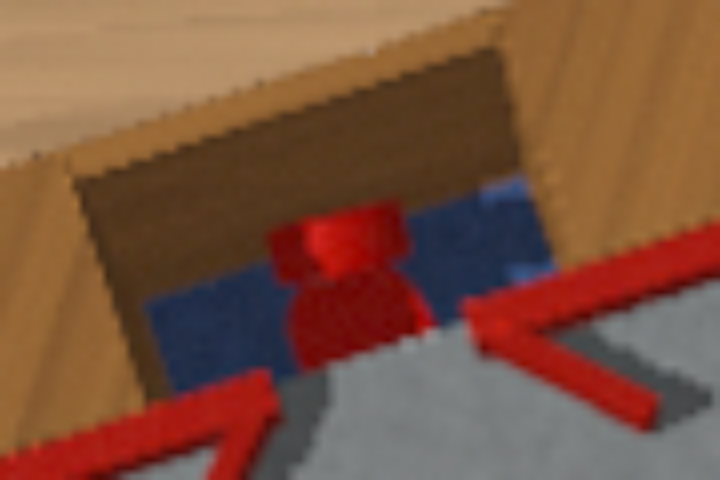

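```bash
python3 - <<'E'
from h import *
sleep(.5); print(sense()["time_s"],np.round(sense()["wrist_force"],1)); print(finish_job())
E
```

```text
33.3667 [ 0.2 -0.9  0.2]
the job is handed in; nothing more can be done
None
```

I slid the three red stamps along the floor and through the gate one after another, using the nearly closed fingers as a two-point pusher. I handed the job in at about 33 s; it reports no verdict.

**Last checks:**
- **Red stamps:** The floor and gate are clear of red. Red shows only inside the slot, with its highest point about 66 mm above the table, well below the 96 mm limit. The pile is partly hidden and one stamp stands tilted, so I did not see three separate discs. I count three because each one vanished from the floor and the gate was clear afterwards.
- **Plain stamps:** Both lie flat within 1 mm of where they started in the top view. The cameras disagree on them by up to about 7 mm, which I put down to shadow in the side-view mask.
- **Bystanders:** They look unmoved in the last top view; I did not measure them.

**What disagreed:** The first push passed over stamp A without touching it. The fingertips sit about 33 mm higher than stated, 8 mm behind the TCP instead of 25 mm ahead. I found the true height with a light touch on the floor (about 4 N) and repeated the push.

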